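Put the microscope's lenses back in their case

ROBOT

A 6-joint arm with a two-finger parallel gripper is mounted at the origin on the work surface. World frame = base frame: x ahead of the robot, y to its left, z up, the work surface at z = 0. Lengths are in mm, angles in rad, forces in N, time in s.
With the tool pointing down it reaches from about 350 to 775 mm from the base axis. Payload 7.3 kg.
Tool frame: the origin (TCP) lies midway between the tips of the shut fingers; the grasp point (between the pads) lies 19 mm behind it; z points along the fingers, y is the line along which they close (so a half turn about z gives the same grasp; the last joint's range is limited). The gripper opens to 92 mm and grips with 3 to 60 N. Pads are 19 mm wide; open, the fingers measure 130 mm over their backs; the gripper's body (75 mm by 190 mm) begins 47 mm behind the grasp point.
Start: joints at [-1.391, 0.342, 1.524, -0, 1.275, -0.146], TCP at [168.058, -497.395, 226.741] pointing down, gripper open.
Joint ranges: [-2.53, 2.53], [-0.77, 2.02], [0.04, 2.7], [-1, 4.14], [0.28, 2.66], [-3.11, 3.11]. Speed limits (rad/s): [2.57, 2.57, 3.14, 3.14, 3.14, 3.14].

INTERFACE

Orientations are given as [roll, pitch, yaw] about the fixed x, y, z axes, in that order (R = Rz(yaw) Ry(pitch) Rx(roll)).
In Python, from plant import * gives the robot as it stands.
- The arm moves only by the tool step_arm, never from a script. Its argument "deltas" is one flat list of numbers, 5 for each row, row after row: the shift along the world's x, y, z in mm, then the turn about the world's z in degrees, then the finger opening in mm, from 0 to 91.8. In form: [tx, ty, tz, turn, gripper, tx, ty, tz, turn, gripper, ...]. A call has exactly 10 rows; each row shifts and turns the commanded pose from where the row before left it; what a row does not reach is not made up. A row lasts 1/8 s, in which the tool goes at most 62.5 mm and 10.7 degrees, less where a joint would pass 70% of its speed; a pose out of reach is approached as far as the arm can. A call is refused whole if a number of a shift passes 62.5 or a number of a turn 10.7, either way. A call with a gripper value outside its range is refused whole. The fingers move at their own pace and stop on an object; the grip force is fixed at half the most. Time passes only in rows, so rows that do not move let the fingers close, or fill a call up. It gives the time, the measured TCP pose, the force, the opening and the grip force at its end, in the units of the state.
- get_obs(): the state, without advancing time (a new reading comes with each control period).
- capture(name): name is "side" or "top"; returns the picture (400x640x3 uint8, red, green, blue); there is no depth.
- camera_params(name): a dict with "mtx" (3x3 intrinsics, pixels), "rvec" (rotation vector, rad) and "tvec" (3), from world to camera coordinates, as OpenCV has them. Camera axes: x right, y down, z forward; pixel columns grow to the right and rows downward; lengths in mm; the calibration is good to about 2 mm. A picture is of the moment at which its call begins. camera_params takes no time and is no camera call.
- close_job(): hands the job in; it is judged then, once.
The state is a dict: "time": time; "joint_positions": joint angles; "dq": joint speeds; "tau": joint torques, N m; "tool_pos": TCP position; "tcp_rot": TCP orientation; "contact_force": force on the tool from outside, world axes, zero at the start; "moment": the same for the moment, N m; "grip_width": finger opening in mm; "finger_force": force on a finger pad.
Only numpy, scipy, OpenCV 4.12 (cv2) and the standard library are available. Lean on these libraries where they do the work, as an engineer would, in place of code of your own. Each camera call takes 0.05 s, during which the arm holds its last target. There are 200 camera calls.

TASK

Put the stereo microscope's four loose lenses away in the open lens case: each upright and sitting flat in the seat made for its size, the widest foot in the widest seat and so on down to the narrowest. They are glass, so set them down, never drop them or tip them over, and leave the amber bottle and the little white dish standing where they are.

Things in the scene. Friction and masses are not known exactly. Their poses are not given: they have to be found in the camera images.
- wide_lens: The wide, low supplementary objective, black, widest of the four, standing on the bench glass up. Knurled foot 62 mm across up to 12 mm, then a straight body 55 mm across from 13 mm to the top at 40 mm: grip this body, fingertips 16 mm or more above the underside, to clear the foam. Origin: centre of its underside, z up along its axis (round: yaw means nothing). About 200 g.
- tapered_lens: The tapered objective, black, second widest, standing on the bench glass up. Knurled foot 50 mm across up to 14 mm, tapering to a straight neck 36 mm across from 30 mm to the top at 48 mm: grip the neck. Origin: centre of its underside, z up along its axis (round: yaw means nothing). About 150 g.
- stepped_eyepiece: An eyepiece on its black eyecup with its bright steel barrel up, third widest, standing on the bench glass up. Foot 39 mm across, body 37 mm up to 25 mm, then a straight barrel 30 mm across from 26 mm to the top at 51 mm: grip the barrel. Origin: centre of its underside, z up along its axis (round: yaw means nothing). About 90 g.
- slim_eyepiece: A slim, tall eyepiece with its bright steel barrel up, the narrowest, standing on the bench glass up. Foot and body 28 mm across up to 30 mm, then a straight barrel 23 mm across from 32 mm to the top at 58 mm: grip the barrel. Origin: centre of its underside, z up along its axis (round: yaw means nothing). About 60 g.
- seat_large: Fixed seat in the open lens case: a round, flaring grey plastic dish let into a black foam block (119 by 104 mm), flat floor 72 mm across, mouth 86 mm at its rim. The largest of the four; made for the wide lens. Origin: centre of its underside, z up; floor 3 mm, rim and foam top 13 mm above it. The seats stand in one row along the case, shuffled, 105 mm between centres.
- seat_medium: Fixed seat in the open lens case: a round, flaring grey plastic dish let into a black foam block (119 by 104 mm), flat floor 60 mm across, mouth 74 mm at its rim. The second largest of the four; made for the tapered lens. Origin: centre of its underside, z up; floor 3 mm, rim and foam top 13 mm above it. Case: 130 mm wide, 430 mm along the row, walls 22 mm high; its 18 mm lid lies open beyond.
- seat_small: Fixed seat in the open lens case: a round, flaring grey plastic dish let into a black foam block (119 by 104 mm), flat floor 49 mm across, mouth 63 mm at its rim. The second smallest of the four; made for the stepped eyepiece. Origin: centre of its underside, z up; floor 3 mm, rim and foam top 13 mm above it. The seats stand in one row along the case, shuffled, 105 mm between centres.
- seat_tiny: Fixed seat in the open lens case: a round, flaring grey plastic dish let into a black foam block (119 by 104 mm), flat floor 38 mm across, mouth 52 mm at its rim. The smallest of the four; made for the slim eyepiece. Origin: centre of its underside, z up; floor 3 mm, rim and foam top 13 mm above it. The seats stand in one row along the case, shuffled, 105 mm between centres.
- bottle: A small amber glass bottle of lens cleaner with a paper label and white cap, 30 mm across, 70 mm tall, standing loose among the lenses; not to be disturbed. Origin: centre of its underside, z up. Other clutter near the lenses is under 15 mm high; the near and far sides (along x) of each lens are clear.
- dish: A small white porcelain dish with a brass-coloured ring in it, 44 mm across, 14 mm high, standing loose among the lenses; not to be disturbed. Origin: centre of its underside, z up.
There are look-alikes about, which are no part of the job. Leave any pink look-alike of the stepped_eyepiece alone. What is shaped like the tapered_lens but blue is not meant.

How it is judged (in metres and radians):
At the end, for the whole second after the job is handed in: Each of the four lenses stands upright (within about 5 degrees) flat on the floor of its own seat (its underside less than 7 mm above the seat's underside, its axis within 10 mm of the seat's centre), at rest and released (horizontal distance between wide_lens and seat_large below 0.01 m and z of wide_lens in the frame of seat_large below 0.007 m and angle between each of wide_lens, tapered_lens, stepped_eyepiece, slim_eyepiece's own z axis and vertical below 0.09 rad and linear speed of each of wide_lens, tapered_lens, stepped_eyepiece, slim_eyepiece below 0.02 m/s and contact force between the fingers and wide_lens below 0.05 N and horizontal distance between tapered_lens and seat_medium below 0.01 m and z of tapered_lens in the frame of seat_medium below 0.007 m and contact force between the fingers and tapered_lens below 0.05 N and horizontal distance between stepped_eyepiece and seat_small below 0.01 m and z of stepped_eyepiece in the frame of seat_small below 0.007 m and contact force between the fingers and stepped_eyepiece below 0.05 N and horizontal distance between slim_eyepiece and seat_tiny below 0.01 m and z of slim_eyepiece in the frame of seat_tiny below 0.007 m and contact force between the fingers and slim_eyepiece below 0.05 N); the robot touches nothing.
It fails at once if a lens is tipped over (angle between any of wide_lens, tapered_lens, stepped_eyepiece, slim_eyepiece's own z axis and vertical above 0.6 rad).
It fails at once if a lens is dropped (falls free by more than about 25 mm) ((linear speed of wide_lens above 0.7 m/s and contact force between the fingers and wide_lens below 0.02 N) or (linear speed of tapered_lens above 0.7 m/s and contact force between the fingers and tapered_lens below 0.02 N) or (linear speed of stepped_eyepiece above 0.7 m/s and contact force between the fingers and stepped_eyepiece below 0.02 N) or (linear speed of slim_eyepiece above 0.7 m/s and contact force between the fingers and slim_eyepiece below 0.02 N)).
It fails at once if the bottle is shifted more than 20 mm or knocked over (distance of bottle from where it was at the start of the episode above 0.02 m or angle between bottle's own z axis and vertical above 0.4 rad).
It fails at once if the dish is shifted more than 20 mm (distance of dish from where it was at the start of the episode above 0.02 m).
It also fails if it takes over 99 s, if anything falls off the work surface, if the arm or the gripper's body presses on something with over 40 N, if the wrist force passes 120 N, or if a joint passes its speed limit or range.

## Working session

There is one attempt and no reset: what is moved stays moved. The work goes in short steps, Python scripts to look and compute and a tool call to move; the robot and the scene stay as the last step left them, time stands still between calls to the robot, and variables do not carry over. Pictures are saved under pics/ and viewed, at most 14 in all, crops included, and the job is handed in when it is done.

Besides the shell and the picture viewer there is one more tool, called after "Call:" as a command line: name --argument value ..., lists and objects as JSON in quotes. step_arm: Moves the arm, as the interface text tells. Its arguments: {"type":"object","properties":{"deltas":{"type":"array","items":{"type":"number"}}},"required":["deltas"]}

```bash
mkdir -p pics
python3 - <<'E'
from plant import *
import cv2
for n in("top","side"):
    cv2.imwrite(f"pics/{n}0.png",cv2.resize(capture(n)[:,:,::-1],(800,500),interpolation=cv2.INTER_CUBIC))
    p=camera_params(n);R=cv2.Rodrigues(np.array(p["rvec"],float))[0] if 'np' in globals() else cv2.Rodrigues(p["rvec"])[0]
    print(n,p["mtx"],-R.T@__import__('numpy').array(p["tvec"]).ravel(),R)
o=get_obs();print(o["tool_pos"],o["tcp_rot"],o["grip_width"])
E
```

```text
top [[421.14180592   0.         326.45640515]
 [  0.         421.14180592 202.18232117]
 [  0.           0.           1.        ]] [422.35175049  52.26904308 937.50106819] [[ 0.01504972 -0.99898607  0.04243043]
 [-0.9956594  -0.01887059 -0.09113867]
 [ 0.09184695 -0.04087465 -0.99493387]]
side [[408.48982092   0.         323.155264  ]
 [  0.         408.48982092 195.51300988]
 [  0.           0.           1.        ]] [186.60349394 602.96132019 715.90367819] [[-0.88478046 -0.46594277 -0.00780211]
 [-0.33073946  0.63966098 -0.69386255]
 [ 0.32829095 -0.61133556 -0.72006519]]
[ 167.99035963 -497.03163237  226.12161114] [-3.14026422e+00 -1.69348869e-04  3.25792016e-01] 91.9378033468412
```

View pics/top0.png

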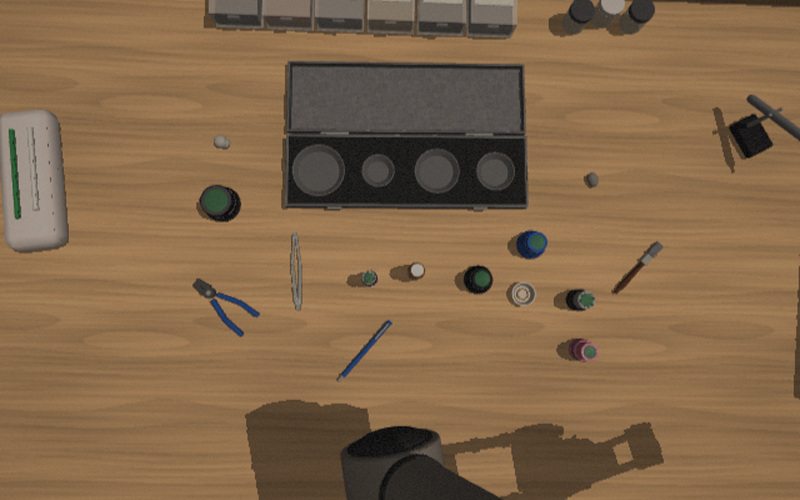

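View pics/side0.png

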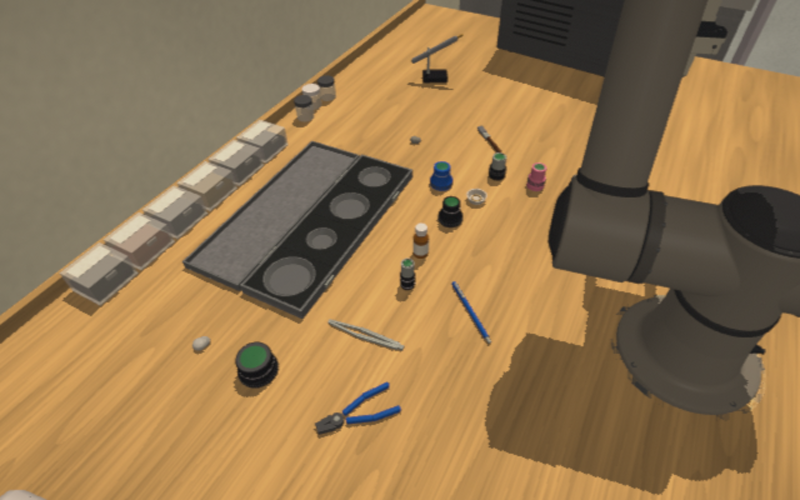

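Run:
```python
from plant import *
import cv2
a=capture("top")[:,:,::-1]
for i,x in enumerate((150,300)):
    c=cv2.convertScaleAbs(a[105:255,x:x+200],alpha=1.8,beta=15)
    cv2.imwrite(f"pics/c{i}.png",cv2.resize(c,(800,600),interpolation=cv2.INTER_CUBIC))
```

```text
(no output)
```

View pics/c0.png

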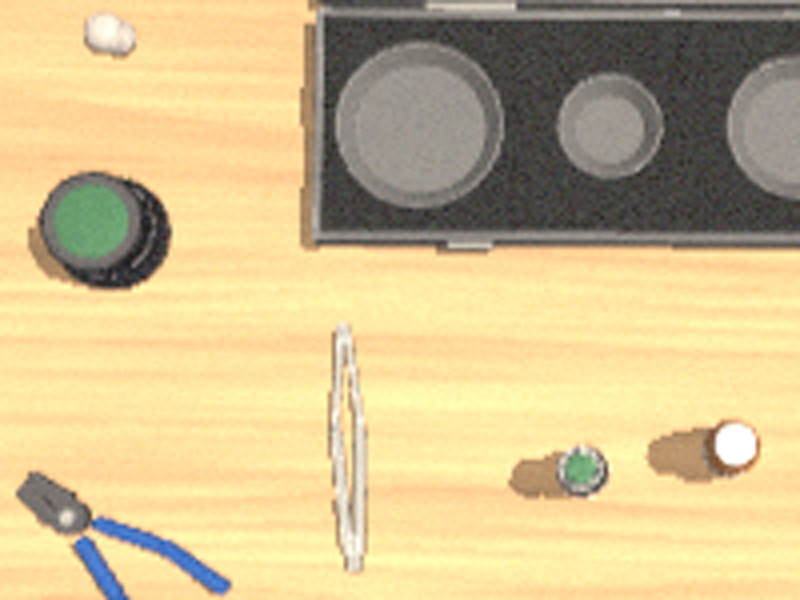

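View pics/c1.png

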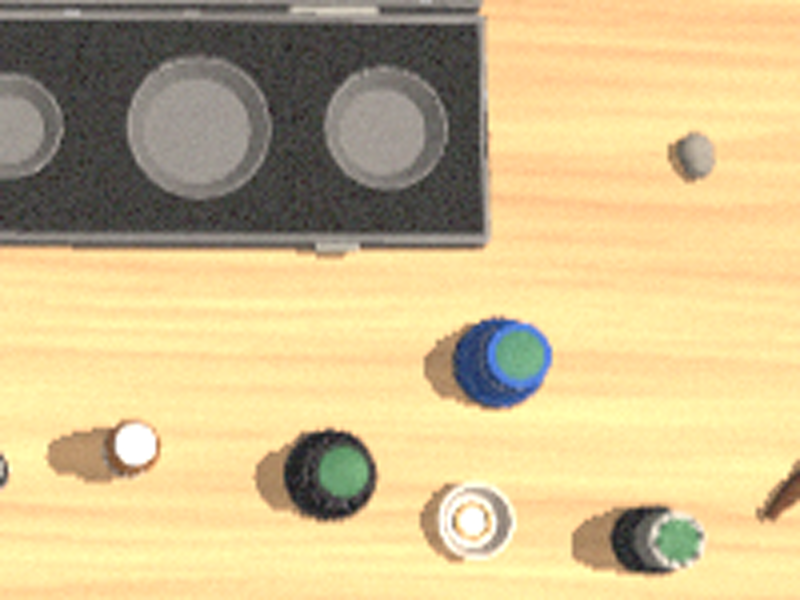

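```bash
cat > h.py <<'E'
from plant import *
import cv2, numpy as np
def ray(cam,u,v,z):
    p=camera_params(cam);R=cv2.Rodrigues(np.array(p["rvec"],float))[0];t=np.array(p["tvec"],float).ravel()
    c=-R.T@t; d=R.T@np.linalg.solve(np.array(p["mtx"]),[u,v,1.]); return (c+d*(z-c[2])/d[2])[:2]
def proj(cam,P):
    p=camera_params(cam);return cv2.projectPoints(np.array(P,float).reshape(-1,1,3),np.array(p["rvec"],float),np.array(p["tvec"],float),np.array(p["mtx"]),None)[0][:,0]
E
python3 - <<'E'
from h import *
D=dict(wide=(150,92,219,40),slim=(150,582,468,58),taper=(300,344,471,48),step=(300,676,541,51),bottle=(150,735,445,70),dish=(300,477,521,14),L=(150,420,125,14),T=(150,610,126,14),M=(300,200,127,14),S=(300,387,127,14),blue=(300,520,355,48))
P={}
for k,(x,a,b,z) in D.items():
    q=ray("top",x+a/4-.4,105+b/4-.4,z);P[k]=[*q,z];print(k,q.round(1))
s=capture("side")[:,:,::-1].copy()
for k,q in zip(P,proj("side",list(P.values()))): print(k,q.round(1)); cv2.circle(s,tuple(int(round(v*8)) for v in q),8,(0,0,255),-1,shift=3)
c=cv2.convertScaleAbs(s[110:335,140:440],alpha=1.8,beta=15)
cv2.imwrite("pics/s1.png",cv2.resize(c,(800,600),interpolation=cv2.INTER_CUBIC))
E
```

```text
wide [590.5 344.5]
slim [461.7  80.9]
taper [ 463.8 -110.8]
step [ 429.4 -288.2]
bottle [474.4   2. ]
dish [ 439. -191.]
L [652.4 176.2]
T [654.6  70.9]
M [656.7 -35.4]
S [ 659.5 -141. ]
blue [ 527.7 -205.9]
wide [201.4 284.9]
slim [325.5 210.1]
taper [360.6 161.2]
step [399.3 125.5]
bottle [336.6 181.7]
dish [381.  155.8]
L [230.8 222.2]
T [256.5 192.2]
M [279.2 165.6]
S [298.9 142.3]
blue [353.3 132.9]
```

View pics/s1.png

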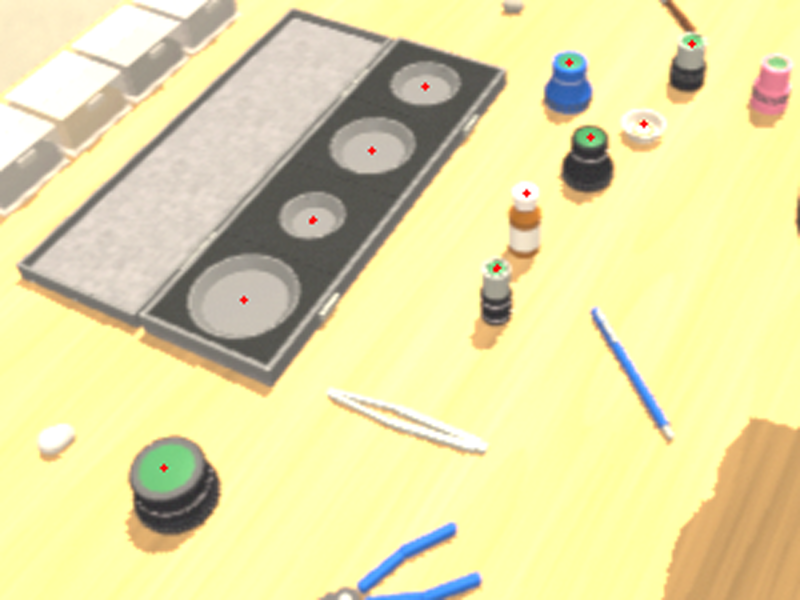

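Call:
step_arm --deltas '[26,21,-8,7.1,60,26,21,-8,7.1,60,26,21,-8,7.1,60,26,21,-8,7.1,60,26,21,-8,7.1,60,26,21,-8,7.1,60,26,21,-8,7.1,60,26,21,-8,7.1,60,26,21,-8,7.1,60,27,20,-8,7.4,60]'

```text
time: 1.45
tool_pos: [429.8, -287.6, 146.4]
tcp_rot: [-3.141, -0.0, 1.574]
contact_force: [1.0, -0.3, 0.1]
grip_width: 60.2
finger_force: 0.0
```

Call:
step_arm --deltas '[0,-0.5,-15,0,60,0,0,-15,0,60,0,0,-15,0,60,0,0,-15,0,60,0,0,-15,0,60,0,0,-15,0,60,0,0,-15,0,60,0,0,-6,0,60,0,0,-4,0,60,0,0,0,0,60]'

```text
time: 2.7
tool_pos: [429.2, -288.9, 31.8]
tcp_rot: [3.141, 0.0, 1.57]
contact_force: [-0.6, 0.4, -0.0]
grip_width: 60.3
finger_force: 0.0
```

Run:
```python
from h import *
out=[]
for n,P in (("top",[429,-288,30]),("side",[429,-288,30])):
    a=capture(n)[:,:,::-1];q=proj(n,[P])[0].astype(int);x,y=max(q[0]-50,0),max(q[1]-70,0)
    out.append(cv2.resize(cv2.convertScaleAbs(a[y:y+140,x:x+100],alpha=1.8,beta=15),(400,560),interpolation=cv2.INTER_CUBIC))
cv2.imwrite("pics/g1.png",np.hstack(out))
```

```text
(no output)
```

View pics/g1.png

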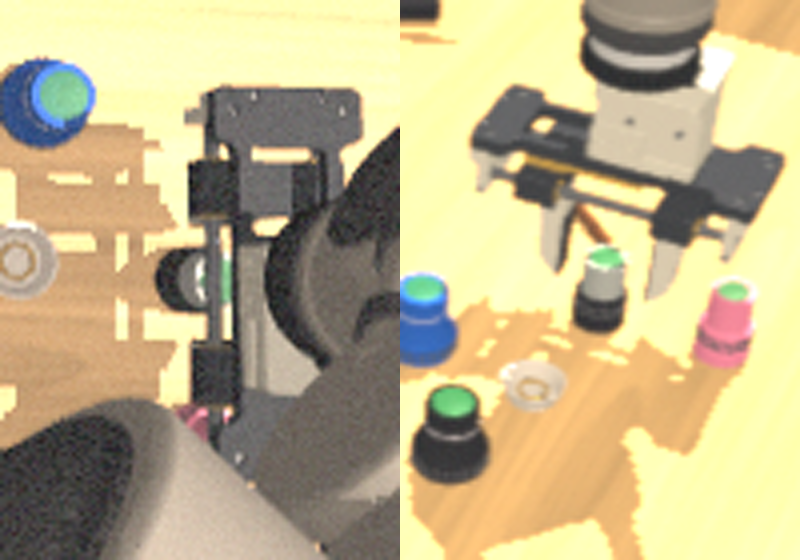

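The right half shows the open fingers on either side of the steel barrel of the black eyepiece (about (605,275)). The pink look-alike at (730,320) is clear, so I'm closing the fingers.

Call:
step_arm --deltas '[0,0,0,0,48,0,0,0,0,38,0,0,0,0,30,0,0,0,0,22,0,0,0,0,20,0,0,0,0,20,0,0,0,0,20,0,0,0,0,20,0,0,2,0,20,0,0,4,0,20]'

```text
time: 4.05
tool_pos: [428.8, -288.7, 37.7]
tcp_rot: [-3.141, -0.001, 1.57]
contact_force: [0.4, -0.1, -0.8]
grip_width: 28.6
finger_force: 30.0
```

Call:
step_arm --deltas '[0,0,15,0,20,0,0,25,0,20,0,0,25,0,20,30,20,10,0,20,35,22,0,0,20,35,23,0,0,20,35,23,0,0,20,35,23,0,0,20,35,22,0,0,20,25,15,0,0,20]'

```text
time: 5.3
tool_pos: [660.4, -139.6, 113.8]
tcp_rot: [3.141, 0.0, 1.571]
contact_force: [0.1, -0.3, -0.4]
grip_width: 28.6
finger_force: 30.0
```

Call:
step_arm --deltas '[-1.5,-1,-5,0,20,0,0,-12,0,20,0,0,-12,0,20,0,0,-12,0,20,0,0,-12,0,20,0,0,-8,0,20,0,0,-5,0,20,0,0,-2,0,20,0,0,0,0,20,0,0,0,0,20]'

```text
time: 6.55
tool_pos: [657.8, -141.9, 45.2]
tcp_rot: [3.141, 0.0, 1.57]
contact_force: [-0.1, 0.1, -1.8]
grip_width: 28.5
finger_force: 30.0
```

Run:
```python
from h import *
out=[]
for n,P in (("top",[658,-140,30]),("side",[658,-140,30])):
    a=capture(n)[:,:,::-1];q=proj(n,[P])[0].astype(int);x,y=max(q[0]-50,0),max(q[1]-60,0)
    out.append(cv2.resize(cv2.convertScaleAbs(a[y:y+120,x:x+100],alpha=2,beta=15),(400,480),interpolation=cv2.INTER_CUBIC))
cv2.imwrite("pics/g2.png",np.hstack(out))
```

```text
(no output)
```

View pics/g2.png

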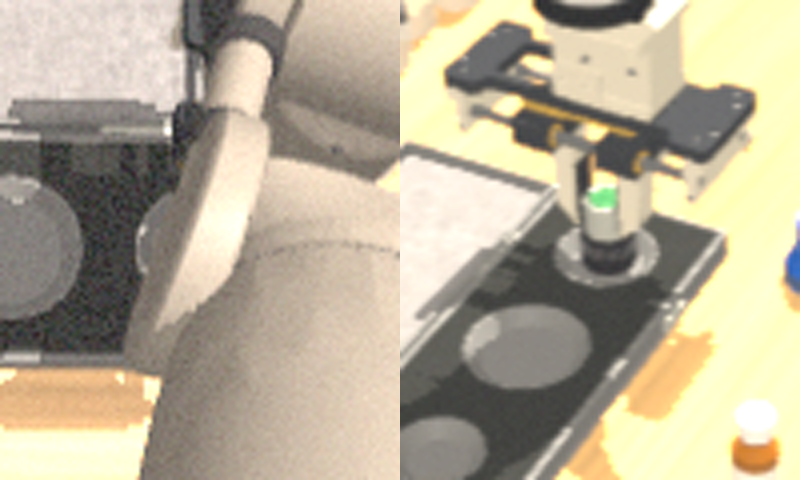

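The eyepiece hangs in the middle of the small seat's mouth ((605,250), seat around it). Next I lower it gently.

Call:
step_arm --deltas '[0,0.5,-1,0,20,0,0,-1,0,20,0,0,-1,0,20,0,0,-1,0,20,0,0,-1,0,20,0,0,-0.5,0,20,0,0,0,0,20,0,0,0,0,20,0,0,0,0,20,0,0,0,0,20]'

```text
time: 7.9
tool_pos: [657.8, -141.4, 42.7]
tcp_rot: [3.14, 0.001, 1.57]
contact_force: [-7.7, 3.3, 18.6]
grip_width: 28.4
finger_force: 30.0
```

Call:
step_arm --deltas '[0,0,1,0,20,0,0,1,0,20,0,0,1,0,20,0,0,0,0,20,0,0,0,0,20,0,0,0,0,20,0,0,0,0,20,0,0,0,0,20,0,0,0,0,20,0,0,0,0,20]'

```text
time: 9.15
tool_pos: [657.7, -141.4, 42.8]
tcp_rot: [3.141, 0.0, 1.57]
contact_force: [-2.7, 0.9, 6.8]
grip_width: 28.7
finger_force: 30.0
```

Run:
```python
from h import *
print(get_obs()["tool_pos"],get_obs()["contact_force"])
t=np.linspace(0,2*np.pi,60)
def circ(c,r,z): return np.c_[c[0]+r*np.cos(t),c[1]+r*np.sin(t),0*t+z]
a=capture("side")[:,:,::-1];x,y,k=265,100,8
c=cv2.resize(cv2.convertScaleAbs(a[y:y+70,x:x+65],alpha=2.2,beta=15),None,fx=k,fy=k,interpolation=cv2.INTER_CUBIC);d=c.copy()
T=get_obs()["tool_pos"]
for cc,r,z,col in(((658.6,-140.3),31.5,17,(0,0,255)),((658.6,-140.3),24.5,7,(255,0,255)),(T,15,T[2]+19,(0,255,0)),(T,19.5,T[2]-31.8,(255,255,0))):
    q=(proj("side",circ(cc,r,z))-[x,y]+.5)*k
    cv2.polylines(d,[q.astype(int).reshape(-1,1,2)],True,col,1)
o=np.hstack([c,d]);cv2.imwrite("pics/g3.png",cv2.resize(o,None,fx=.76,fy=.76))
```

```text
[ 657.69616322 -141.39342254   42.77931667] [-2.72046147  0.85248648  6.81259929]
```

View pics/g3.png

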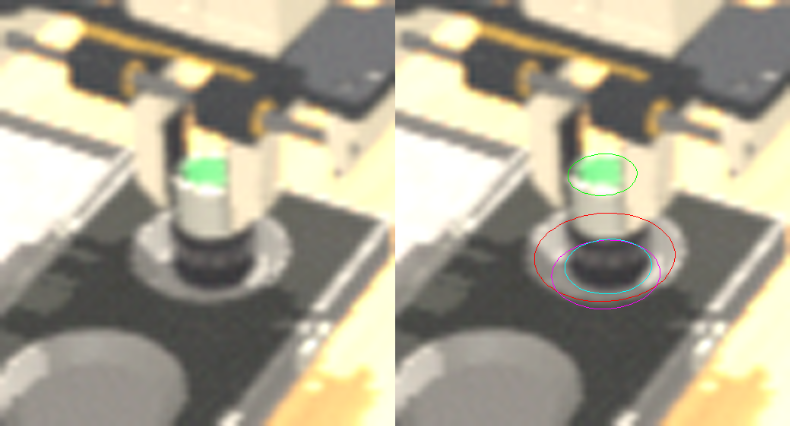

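The seat's rim shows about 1.3 px higher than I assumed, so it lies near z≈20 and the floor near z≈10.5. That matches the contact height, so the lens is on the floor and centred. Releasing.

Call:
step_arm --deltas '[0,0,0.3,0,20,0,0,0,0,32,0,0,0,0,36,0,0,0,0,42,0,0,0,0,50,0,0,0,0,54,0,0,10,0,54,0,0,20,0,54,0,0,30,0,54,0,0,20,0,54]'

```text
time: 10.45
tool_pos: [658.2, -141.6, 125.0]
tcp_rot: [3.139, 0.001, 1.57]
contact_force: [1.2, -0.4, 1.0]
grip_width: 54.0
finger_force: 0.0
```

Run:
```python
from h import *
D=dict(L=(150,420,125,20.5),T=(150,610,126,20.5),M=(300,200,127,20.5),S=(300,387,127,20.5))
for k,(x,a,b,z) in D.items(): print(k,ray("top",x+a/4-.4,105+b/4-.4,z).round(1))
```

```text
L [650.8 175.3]
T [652.9  70.8]
M [655.1 -34.7]
S [ 657.8 -139.6]
```

Call:
step_arm --deltas '[-26,4,0,0,62,-28,5,0,0,62,-28,5,0,0,62,-28,5,0,0,62,-28,4,0,0,62,-28,4,0,0,62,-28,4,0,0,62,0,0,-15,0,62,0,0,-15,0,62,0,0,-15,0,62]'

```text
time: 11.7
tool_pos: [464.1, -110.6, 78.1]
tcp_rot: [3.14, 0.001, 1.57]
contact_force: [-0.5, -0.2, -0.1]
grip_width: 62.2
finger_force: 0.0
```

Call:
step_arm --deltas '[0,0,-12,0,62,0,0,-10,0,62,0,0,-8,0,62,0,0,-8,0,62,0,0,-6,0,62,0,0,-3,0,62,0,0,0,0,62,0,0,0,0,62,0,0,0,0,62,0,0,0,0,62]'

```text
time: 12.95
tool_pos: [463.6, -110.4, 30.7]
tcp_rot: [3.141, 0.0, 1.57]
contact_force: [-0.6, 0.1, -0.4]
grip_width: 62.2
finger_force: 0.0
```

Call:
step_arm --deltas '[0,0,2,0,62,0,0,0,0,54,0,0,0,0,44,0,0,0,0,36,0,0,0,0,28,0,0,0,0,26,0,0,0,0,26,0,0,0,0,26,0,0,0,0,26,0,0,0,0,26]'

```text
time: 14.2
tool_pos: [463.6, -110.4, 32.5]
tcp_rot: [3.141, 0.0, 1.57]
contact_force: [0.5, 0.1, -1.1]
grip_width: 34.7
finger_force: 30.0
```

Call:
step_arm --deltas '[0,0,2,0,26,0,0,4,0,26,0,0,10,0,26,0,0,20,0,26,0,0,20,0,26,0,0,20,0,26,0,0,10,0,26,0,0,0,0,26,0,0,0,0,26,0,0,0,0,26]'

```text
time: 15.45
tool_pos: [463.1, -110.3, 117.8]
tcp_rot: [-3.14, -0.001, 1.57]
contact_force: [-0.1, -0.6, -1.9]
grip_width: 34.8
finger_force: 30.0
```

Call:
step_arm --deltas '[20,8,0,0,26,30,12,0,0,26,30,12,0,0,26,30,12,0,0,26,30,12,0,0,26,30,12,0,0,26,22,8,0,0,26,0,0,-10,0,26,0,0,-15,0,26,0,0,-15,0,26]'

```text
time: 16.7
tool_pos: [654.3, -34.7, 76.8]
tcp_rot: [-3.14, -0.0, 1.57]
contact_force: [-0.4, -0.3, -2.0]
grip_width: 34.7
finger_force: 30.0
```

Call:
step_arm --deltas '[0,0,-10,0,26,0,0,-8,0,26,0,0,-6,0,26,0,0,-4,0,26,0,0,-2,0,26,0,0,-1,0,26,0,0,0,0,26,0,0,0,0,26,0,0,0,0,26,0,0,0,0,26]'

```text
time: 17.95
tool_pos: [655.6, -34.4, 47.6]
tcp_rot: [3.141, 0.0, 1.57]
contact_force: [0.3, 0.1, -1.4]
grip_width: 34.1
finger_force: 30.0
```

Call:
step_arm --deltas '[0,0,-1,0,26,0,0,-1,0,26,0,0,-1,0,26,0,0,-1,0,26,0,0,-0.5,0,26,0,0,0,0,26,0,0,0,0,26,0,0,0,0,26,0,0,0,0,26,0,0,0,0,26]'

```text
time: 19.2
tool_pos: [655.6, -34.4, 43.5]
tcp_rot: [3.141, 0.0, 1.57]
contact_force: [-2.9, 0.0, 6.0]
grip_width: 34.6
finger_force: 30.0
```

Call:
step_arm --deltas '[0,0,0,0,36,0,0,0,0,42,0,0,0,0,48,0,0,0,0,56,0,0,0,0,60,0,0,0,0,60,0,0,10,0,60,0,0,20,0,60,0,0,30,0,60,0,0,25,0,60]'

```text
time: 20.45
tool_pos: [655.9, -34.5, 130.1]
tcp_rot: [3.14, 0.0, 1.57]
contact_force: [0.6, 0.4, 0.7]
grip_width: 60.2
finger_force: 0.0
```

Call:
step_arm --deltas '[-26,16,0,0,54,-28,17,0,0,54,-28,17,0,0,54,-28,17,0,0,54,-28,16,0,0,54,-28,16,0,0,54,-28,16,0,0,54,0,0,-15,0,54,0,0,-15,0,54,0,0,-12,0,54]'

```text
time: 21.7
tool_pos: [461.8, 80.7, 86.2]
tcp_rot: [3.14, 0.0, 1.57]
contact_force: [-1.3, 0.3, -0.3]
grip_width: 53.9
finger_force: 0.0
```

Call:
step_arm --deltas '[0,0,-12,0,54,0,0,-12,0,54,0,0,-10,0,54,0,0,-8,0,54,0,0,-5,0,54,0,0,-3,0,54,0,0,0,0,54,0,0,0,0,54,0,0,0,0,54,0,0,0,0,54]'

```text
time: 22.95
tool_pos: [461.6, 80.6, 36.2]
tcp_rot: [3.141, -0.0, 1.57]
contact_force: [0.7, -0.3, 0.1]
grip_width: 54.2
finger_force: 0.0
```

Call:
step_arm --deltas '[0,0,0,0,44,0,0,0,0,36,0,0,0,0,28,0,0,0,0,22,0,0,0,0,14,0,0,0,0,14,0,0,0,0,14,0,0,0,0,14,0,0,0,0,14,0,0,0,0,14]'

```text
time: 24.2
tool_pos: [461.6, 80.6, 36.0]
tcp_rot: [3.142, 0.0, 1.57]
contact_force: [0.1, -0.1, -0.3]
grip_width: 21.8
finger_force: 30.0
```

Call:
step_arm --deltas '[0,0,2,0,14,0,0,4,0,14,0,0,10,0,14,0,0,20,0,14,0,0,20,0,14,0,0,20,0,14,0,0,10,0,14,0,0,0,0,14,0,0,0,0,14,0,0,0,0,14]'

```text
time: 25.45
tool_pos: [461.1, 80.6, 121.4]
tcp_rot: [-3.14, 0.0, 1.57]
contact_force: [-0.4, 0.5, -1.3]
grip_width: 21.5
finger_force: 30.0
```

Call:
step_arm --deltas '[20,-1,0,0,14,30,-2,0,0,14,30,-2,0,0,14,30,-2,0,0,14,30,-1,0,0,14,30,-1,0,0,14,21,-1,0,0,14,0,0,-10,0,14,0,0,-15,0,14,0,0,-15,0,14]'

```text
time: 26.7
tool_pos: [651.3, 70.8, 80.4]
tcp_rot: [-3.14, -0.0, 1.57]
contact_force: [-0.2, 0.6, -1.3]
grip_width: 21.1
finger_force: 30.0
```

Call:
step_arm --deltas '[0,0,-10,0,14,0,0,-8,0,14,0,0,-6,0,14,0,0,-4,0,14,0,0,-2,0,14,0,0,-1,0,14,0,0,0,0,14,0,0,0,0,14,0,0,0,0,14,0,0,0,0,14]'

```text
time: 27.95
tool_pos: [652.6, 70.6, 51.1]
tcp_rot: [3.141, 0.0, 1.57]
contact_force: [-0.2, -0.3, -0.5]
grip_width: 21.2
finger_force: 30.0
```

Call:
step_arm --deltas '[0,0,-1,0,14,0,0,-1,0,14,0,0,-1,0,14,0,0,-1,0,14,0,0,-0.5,0,14,0,0,0,0,14,0,0,0,0,14,0,0,0,0,14,0,0,0,0,14,0,0,0,0,14]'

```text
time: 29.2
tool_pos: [652.7, 70.6, 47.0]
tcp_rot: [3.141, 0.0, 1.57]
contact_force: [-1.4, 0.6, 5.5]
grip_width: 21.5
finger_force: 30.0
```

Contact comes at underside height 10.9, the same floor as the others. Releasing.

Call:
step_arm --deltas '[0,0,0,0,24,0,0,0,0,30,0,0,0,0,36,0,0,0,0,44,0,0,0,0,50,0,0,0,0,50,0,0,10,0,60,0,0,20,0,70,0,0,30,0,80,0,0,25,0,88]'

```text
time: 30.45
tool_pos: [652.9, 70.6, 133.6]
tcp_rot: [3.14, 0.0, 1.57]
contact_force: [-0.3, 0.0, 0.3]
grip_width: 85.1
finger_force: 0.0
```

Call:
step_arm --deltas '[-5,20,0,0,88,-8,35,0,0,88,-8,35,0,0,88,-8,35,0,0,88,-8,35,0,0,88,-8,35,0,0,88,-8,35,0,0,88,-5,28,0,0,88,-4,16,-10,0,88,0,0,-10,0,88]'

```text
time: 31.7
tool_pos: [589.3, 345.6, 109.8]
tcp_rot: [-3.14, 0.001, 1.572]
contact_force: [0.5, -0.7, -0.7]
grip_width: 88.1
finger_force: 0.0
```

Call:
step_arm --deltas '[0,0,-15,0,88,0,0,-15,0,88,0,0,-15,0,88,0,0,-15,0,88,0,0,-12,0,88,0,0,-8,0,88,0,0,-5,0,88,0,0,-3,0,88,0,0,0,0,88,0,0,0,0,88]'

```text
time: 32.95
tool_pos: [590.8, 344.7, 24.0]
tcp_rot: [3.141, -0.0, 1.57]
contact_force: [-1.0, -0.6, 0.0]
grip_width: 88.2
finger_force: 0.0
```

Call:
step_arm --deltas '[0,0,-3.5,0,88,0,0,0,0,78,0,0,0,0,70,0,0,0,0,62,0,0,0,0,54,0,0,0,0,46,0,0,0,0,46,0,0,0,0,46,0,0,0,0,46,0,0,0,0,46]'

```text
time: 34.2
tool_pos: [590.5, 344.6, 20.0]
tcp_rot: [-3.141, 0.0, 1.57]
contact_force: [-2.0, -0.2, 0.7]
grip_width: 53.6
finger_force: 30.0
```

Call:
step_arm --deltas '[0,0,2,0,46,0,0,4,0,46,0,0,10,0,46,0,0,20,0,46,0,0,20,0,46,0,0,20,0,46,0,0,10,0,46,0,0,0,0,46,0,0,0,0,46,0,0,0,0,46]'

```text
time: 35.45
tool_pos: [590.1, 344.4, 105.1]
tcp_rot: [-3.14, 0.001, 1.57]
contact_force: [0.0, 0.0, -1.9]
grip_width: 53.4
finger_force: 30.0
```

Call:
step_arm --deltas '[7,-19,0,0,46,9,-25,0,0,46,9,-25,0,0,46,9,-25,0,0,46,9,-25,0,0,46,9,-25,0,0,46,9,-25,0,0,46,0,0,-10,0,46,0,0,-15,0,46,0,0,-15,0,46]'

```text
time: 36.7
tool_pos: [650.8, 176.2, 64.4]
tcp_rot: [-3.14, 0.0, 1.571]
contact_force: [-0.5, 0.7, -1.8]
grip_width: 53.9
finger_force: 30.0
```

Call:
step_arm --deltas '[0,0,-10,0,46,0,0,-8,0,46,0,0,-6,0,46,0,0,-4,0,46,0,0,-2,0,46,0,0,-1,0,46,0,0,0,0,46,0,0,0,0,46,0,0,0,0,46,0,0,0,0,46]'

```text
time: 37.95
tool_pos: [651.6, 175.6, 35.1]
tcp_rot: [3.141, 0.0, 1.57]
contact_force: [0.8, 0.1, -1.1]
grip_width: 53.6
finger_force: 30.0
```

Call:
step_arm --deltas '[0,0,-1,0,46,0,0,-1,0,46,0,0,-1,0,46,0,0,-1,0,46,0,0,-0.5,0,46,0,0,0,0,46,0,0,0,0,46,0,0,0,0,46,0,0,0,0,46,0,0,0,0,46]'

```text
time: 39.2
tool_pos: [651.5, 175.6, 31.0]
tcp_rot: [3.141, -0.0, 1.57]
contact_force: [-2.9, -1.7, 5.3]
grip_width: 53.7
finger_force: 30.0
```

Call:
step_arm --deltas '[0,0,0,0,56,0,0,0,0,62,0,0,0,0,68,0,0,0,0,74,0,0,0,0,76,0,0,0,0,76,0,0,10,0,76,0,0,20,0,76,0,0,30,0,76,0,0,30,0,76]'

```text
time: 40.45
tool_pos: [651.6, 175.6, 122.2]
tcp_rot: [3.141, -0.0, 1.57]
contact_force: [0.1, 0.4, -0.7]
grip_width: 76.3
finger_force: 0.0
```

Call:
step_arm --deltas '[-20,20,10,0,76,-30,30,10,0,76,-30,30,10,0,76,-30,30,10,0,76,-30,30,10,0,76,-30,30,10,0,76,-30,30,10,0,76,-30,30,10,0,76,-30,20,0,0,76,0,0,0,0,76]'

```text
time: 41.7
tool_pos: [387.9, 427.1, 200.5]
tcp_rot: [-3.14, 0.0, 1.575]
contact_force: [-0.0, -0.1, -0.7]
grip_width: 76.1
finger_force: 0.0
```

Run:
```python
from h import *
for n,(x,y,w,h) in dict(top=(200,90,270,160),side=(140,80,300,225)).items():
    a=capture(n)[:,:,::-1]
    cv2.imwrite(f"pics/f{n}.png",cv2.resize(cv2.convertScaleAbs(a[y:y+h,x:x+w],alpha=2,beta=15),(800,int(800*h/w)),interpolation=cv2.INTER_CUBIC))
```

```text
(no output)
```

View pics/ftop.png

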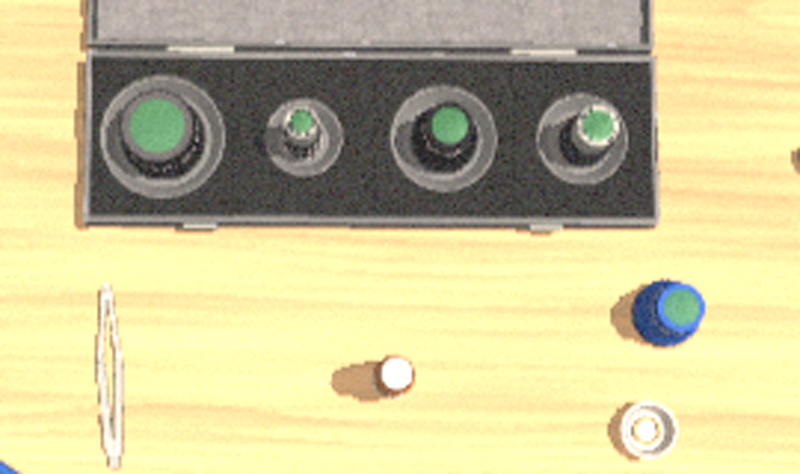

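View pics/fside.png

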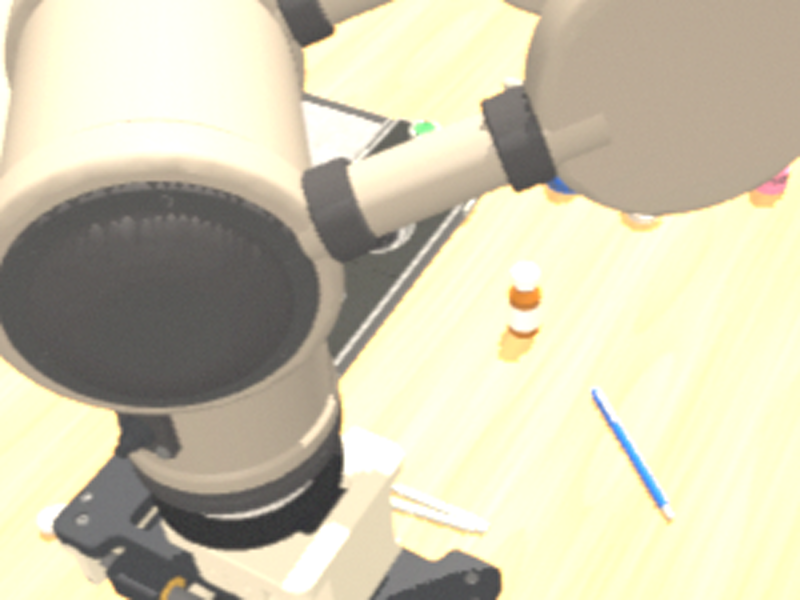

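The top view shows all four lenses standing in their own seats, with the bottle and dish in place. The side view is blocked by the arm. I'll check the centring numerically and hand in if it holds.

Run:
```python
from h import *
k=270/800;ok=True
for n,a,z,b in(("wide",(157,126),50.5,(163,136)),("slim",(301,122),68.5,(305,137)),("taper",(450,125),58.5,(444,138)),("step",(598,125),61.5,(583,139))):
    A=ray("top",200+a[0]*k,90+a[1]*k,z);B=ray("top",200+b[0]*k,90+b[1]*k,20.5);d=A-B;ok&=np.hypot(*d)<5;print(n,d.round(1))
if ok: print(close_job())
```

```text
wide [-0.2  0.5]
slim [-1.3  2.2]
taper [ 0.  -0.6]
step [ 0.1 -2.3]
the job is handed in; nothing more can be done
None
```

All four lenses are upright in their own seats, within about 3 mm of centre by the top camera. The bottle and dish were left in place, and I handed the job in at about 42 s of the 99 s limit; the judge's verdict was not shown.

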